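# Shut the parts drawer, then draw the sprung board clamp out to its mark and hold it

### The job

The open drawer of the little parts cabinet stands in the way of the spring-loaded board clamp: push it fully home until it seats in its catch. Then take the grip at the end of the clamp's telescoping rod, pull the rod out against its spring until the moving jaw stands in line with the brass index clip on the rail below, and keep holding it there: you finish with the rod still in your grip, ready for a board. Leave the index clip as it is set, and do not disturb the board, solder reel and pliers.

Things in the scene. Friction and masses are not known exactly. Their poses are not given: they have to be found in the camera images.
- drawer (a joint): open grey drawer (upper row, middle of three) of a low blue parts cabinet. Value in m: how far it is out, 0 = fully home at its stop, at most 0.130; starts at 0.085 to 0.125. Friction 1 to 2 N; from 15 mm before home a sprung catch needs about 3 to 4 N more to be ridden over (at about 7 mm), then draws it home and keeps it there
- pull (a point): centre of the outer face of the open drawer's finger lip, 93 mm above the table, moving with it; lip: flat block 50 wide, 14 high, sticking out 10 mm from the drawer front (86 wide, from 58 to 104 mm above the table). x axis points into the cabinet (the way to push), y along its front, z up. The closed drawers look the same
- rod (a joint): steel telescoping rod (13 mm diameter) sliding out of a fixed level steel tube (28 mm diameter, axis 85 mm above the table); carries the moving jaw and the grip. Value in m: how far it is pulled out, 0 = drawn in by its spring (start), at most 0.110. The spring pulls it in with about 3 N at 0, rising 80 N/m (10 N at 0.085); let go, it runs back
- grip (a point): middle of the grip at the free end of the rod: black cylinder 30 mm in diameter, 36 mm long, lying level, axis 85 mm above the table, moving with the rod. y axis points outward along the rod (the way to pull), x level across it, z up. The moving jaw's middle lies 43 mm back along -y
- jaw_line (a point): middle of the moving jaw, on the rod's axis 85 mm above the table; dark steel plate 6 mm thick along the rod, 40 mm wide across it, reaching from 49 to 105 mm above the table; axes as grip
- index (a joint): where the brass index clip is set along the rail, m: the value of joint rod at which the jaw stands exactly in line with the clip; set between 0.045 and 0.085 at the start. It slides stiffly (4 N) if pushed and must be left alone
- mark (a point): middle of the index clip, 43 mm above the table; the jaw's middle must come in line with it along the rod. Brass saddle 6 mm thick along the rod, 70 mm across it, over the clamp's low rail, with an upright ear 12 mm wide at either end, top 43 mm above the table, so that the ears show either side of the jaw; y axis along the rod, outward
- clamp: sprung board clamp, fixed: aluminium rail 46 wide, 12 mm high, from y = -180 to +220 mm, with the tube on posts from -190 to 0, ending in a fixed jaw plate 44 wide, 110 mm high at most. Origin on the table under the tube's mouth; y points outward along the rod, x towards the cabinet; drawn in, the moving jaw's middle is at y = 12 mm
- cabinet: the blue steel parts cabinet, fixed, 286 wide, 165 deep, 110 mm high; origin on the table under the middle of its front face; x axis points into it, y along its front, z up. Its front runs roughly parallel to the rod, some 75 to 115 mm beyond the rod's axis
- board: bystander: loose green circuit board 60 x 85 mm, 13 mm high with its parts, flat on the bench; origin under its centre
- solder_reel: bystander: loose aluminium solder reel standing on its flange, 56 mm diameter, 38 mm high; origin under its centre
- pliers: bystander: loose pliers with red handles lying on the bench, about 155 x 60 x 14 mm, origin under the pivot, x along the jaws

How it is judged:
By the outcome, as a careful person would: the job done as asked, in the order asked, and still so for the second after the job is handed in, while the arm keeps its last pose, push and grip.
It also fails if it takes over 50 s, if anything falls off the work surface, if the arm or the gripper's body presses on something with over 40 N, if the wrist force passes 120 N, or if a joint passes its speed limit or range.

### The arm

A 6-joint arm with a two-finger parallel gripper is mounted at the origin on the work surface. World frame = base frame: x ahead of the robot, y to its left, z up, the work surface at z = 0. Lengths are in m, angles in rad, forces in N, time in s.
With the tool pointing down it reaches from about 0.275 to 0.775 m from the base axis. Payload 14.6 kg.
Tool frame: the origin (TCP) lies at the very end of the fingers, on their centre line; the grasp point (between the pads) lies 19 mm behind it (tcp_to_grasp is the distance from the TCP to the grasp point, in m); z points along the fingers, y is the direction in which the jaws open and shut (so a half turn about z gives the same grasp; the last joint's range is limited). The gripper opens to 85 mm and grips with 20 to 120 N. Pads are 22 mm wide; open, the fingers measure 114 mm over their backs; the gripper's body (76 mm by 85 mm) begins 54 mm behind the grasp point. The pads swing forward as they close: fully open they stand 13 mm farther back than shut.
Start: joints at [1.087, 0.263, -0.048, 1.259, 0, 1.415], TCP at [0.17, 0.497, 0.231] pointing down, gripper open.
Joint ranges: [-2.65, 2.65], [-0.89, 1.7], [-1.18, 1.37], [-2.13, 2.11], [-1.35, 1.29], [-3.14, 3.14]. Speed limits (rad/s): [1.89, 1.89, 2.57, 2.79, 3.14, 3.14].

### API

Orientations are given as a 3x3 rotation matrix whose columns are the frame's x, y, z axes.
In Python, from rig import get_state, read_camera, camera_model, hand_in, tcp_to_grasp gives the robot as it stands. The module is installed in compiled form; this text tells all that it offers.
- The arm moves only by the tool servo_tool, never from a script. Its argument "increments" is text: rows parted by semicolons, each of 7 numbers parted by spaces: the turn, a rotation vector about the tool's x, y, z scaled (see below), then the shift along the tool's x, y, z scaled (see below), then the closure, from -1 (fully open) to 1 (shut). A call has 1 to 10 rows; each row is the pose to reach, as a shift and turn from the pose measured when the call began, along the tool's axes at that moment, turning the shorter way round; what a row does not reach only later rows make up. The controller multiplies each number of a shift by 0.5 m and each number of a turn by 360 degrees. A row lasts 1/8 s, in which the tool goes at most 62.5 mm and 10.7 degrees, less where a joint would pass 70% of its speed; a pose out of reach is approached as far as the arm can. A call with a number of a shift or a turn outside -1 to 1 is refused whole. A call with a gripper value outside its range is refused whole. The fingers move at their own pace and stop on an object; "newtons" is the grip in N (left out, the last holds). Time passes only in rows, so rows that repeat a pose let the fingers close. It gives the time, the measured TCP pose, the force and the opening at its end, in the units of the state.
- get_state(): the state, without advancing time (a new reading comes with each control period).
- read_camera(name): name is "scene" or "side" or "wrist"; returns (picture, depth): 384x512x3 uint8, blue, green, red; 384x512 float32, m along the optical axis (not along the pixel's ray), 0 where there is no reading.
- camera_model(name): a dict with "fx", "fy", "cx", "cy" (pixels), "T" (4x4, takes a point from camera to world coordinates). Camera axes: x right, y up, looking along -z (the intrinsics and any distortion apply to the point x, -y, -z); pixel columns grow to the right and rows downward; lengths in m; the calibration is good to about 2 mm. The wrist camera is an equidistant fisheye: a pixel r from the principal point sees the ray r / f radians off the axis. A picture is of the moment at which its call begins: read the wrist's pose just before it. camera_model takes no time and is no camera call; for the wrist camera it gives the pose at the moment of the call.
- hand_in(): hands the job in, once; it reports no verdict.
The state is a dict: "clock": time; "q": joint angles; "joint_vel": joint speeds; "joint_efforts": joint torques, N m; "tool_pos": TCP position; "tool_rot": TCP orientation; "contact_force": force on the tool from outside, world axes, zero at the start; "ft_torque": the same for the moment, N m; "opening": opening from 0.0 (shut) to 1.0 (fully open).
Only numpy, scipy, OpenCV 4.12 (cv2) and the standard library are available. Lean on these libraries where they do the work, as an engineer would, in place of code of your own. Each camera call takes 0.05 s, during which the arm holds its last target. There are 200 camera calls.

## Working session

There is one attempt and no reset: what is moved stays moved. The work goes in short steps, Python scripts to look and compute and a tool call to move; the robot and the scene stay as the last step left them, time stands still between calls to the robot, and variables do not carry over. Pictures are saved under pics/ and viewed, about 8 in all and at most 12, crops included, and the job is handed in when it is done.

Besides the shell and the picture viewer there is one more tool, called after "Request:" by a JSON object that holds its "api" and its "payload", one argument or row to a line. servo_tool: Moves the arm, as the interface text tells. Shifts and turns lie within -1 to 1; 1 stands for 0.5 m of shift or 360 degrees of turn. Its arguments: {"type":"object","properties":{"increments":{"type":"string"},"newtons":{"type":"number"}},"required":["increments"]}

```bash
mkdir -p pics
cat > h.py <<'E'
import numpy as np, cv2
from rig import *
def world(m,d,u,v):
    z=d; p=np.array([(u-m["cx"])/m["fx"]*z,-(v-m["cy"])/m["fy"]*z,-z,1]); return (m["T"]@p)[:3]
def cloud(name):
    m=camera_model(name); im,d=read_camera(name)
    v,u=np.mgrid[:384,:512]
    p=np.stack([(u-m["cx"])/m["fx"]*d,-(v-m["cy"])/m["fy"]*d,-d,np.ones_like(d)],-1)@m["T"].T
    return im,d,p[...,:3]
E
python3 - <<'E'
from h import *
s=get_state();print(s["clock"],s["tool_pos"],s["tool_rot"],s["opening"],tcp_to_grasp)
for n in("scene","side"):
    m=camera_model(n);print(n,m)
    im,d,p=cloud(n);cv2.imwrite(f"pics/{n}0.png",im);np.savez(f"{n}0.npz",im=im,d=d,p=p)
E
```

```text
0.0 [0.16939129 0.49661165 0.23082746] [[-9.46438548e-01  3.22883622e-01 -4.90490320e-04]
 [ 3.22883960e-01  9.46438057e-01 -9.76265909e-04]
 [ 1.48998433e-04 -1.08234715e-03 -9.99999403e-01]] 1.0047591990860347 0.0187
scene {'fx': 473.9902346460606, 'fy': 473.9902346460606, 'cx': 244.5099947578961, 'cy': 189.28646223588024, 'T': array([[ 0.29512885, -0.79007318,  0.5372926 ,  1.3611503 ],
       [ 0.95541647,  0.23882389, -0.17361604, -0.28011041],
       [ 0.00885107,  0.5645773 ,  0.82533274,  1.23858435],
       [ 0.        ,  0.        ,  0.        ,  1.        ]])}
side {'fx': 360.5802064143311, 'fy': 360.5802064143311, 'cx': 250.30835793576935, 'cy': 191.96537588139267, 'T': array([[-0.97220572,  0.16473848, -0.16636486,  0.51157785],
       [-0.23390844, -0.65264321,  0.72065504,  0.5763571 ],
       [ 0.01014272,  0.7395391 ,  0.67303718,  0.62818849],
       [ 0.        ,  0.        ,  0.        ,  1.        ]])}
```

View pics/scene0.png

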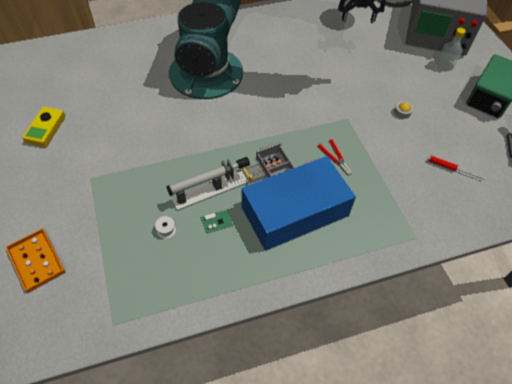

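View pics/side0.png

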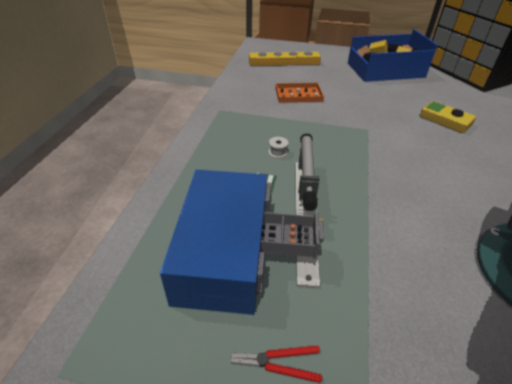

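The scene view shows the clamp at (170–250, 160–205), the grip at about (243,162), the open drawer at (272,160), and the cabinet beyond the rod. The side view shows the drawer at (290,235), the grip at (310,200), and the rail running to (308,280). Next I'll fit the positions from the depth data.

Run:
```python
from h import *
S=np.load("scene0.npz");D=np.load("side0.npz")
a=cv2.resize(S["im"][125:250,150:370],None,fx=3.6,fy=3.6,interpolation=cv2.INTER_CUBIC)
b=cv2.resize(D["im"][120:300,160:340],None,fx=3.3,fy=3.3,interpolation=cv2.INTER_CUBIC)
cv2.imwrite("pics/c1.png",b)
for n,A in(("scene",S),("side",D)):
    p=A["p"];im=A["im"].astype(int);ok=A["d"]>0
    # cabinet top
    m=ok&(im[...,0]>im[...,2]+50)&(abs(p[...,2]-.11)<.006)&(p[...,0]<.9)&(abs(p[...,1])<.6)
    q=p[m][:,:2].astype(np.float32);print(n,"cab",m.sum(),p[m][:,2].mean(),cv2.minAreaRect(q))
    print(cv2.boxPoints(cv2.minAreaRect(q)))
```

```text
scene cab 4772 0.10939824369120159 ((0.6803579330444336, 0.1026596873998642), (0.16934800148010254, 0.2888741195201874), 7.562210559844971)
[[ 0.5774121   0.23469721]
 [ 0.6154287  -0.05166446]
 [ 0.78330374 -0.02937783]
 [ 0.7452872   0.25698385]]
side cab 9132 0.11052806367585764 ((0.6800525188446045, 0.1067146584391594), (0.16520649194717407, 0.2873448133468628), 7.706300258636475)
[[ 0.57892954  0.23801279]
 [ 0.6174611  -0.04673687]
 [ 0.7811755  -0.02458347]
 [ 0.74264395  0.26016617]]
```

View pics/c1.png

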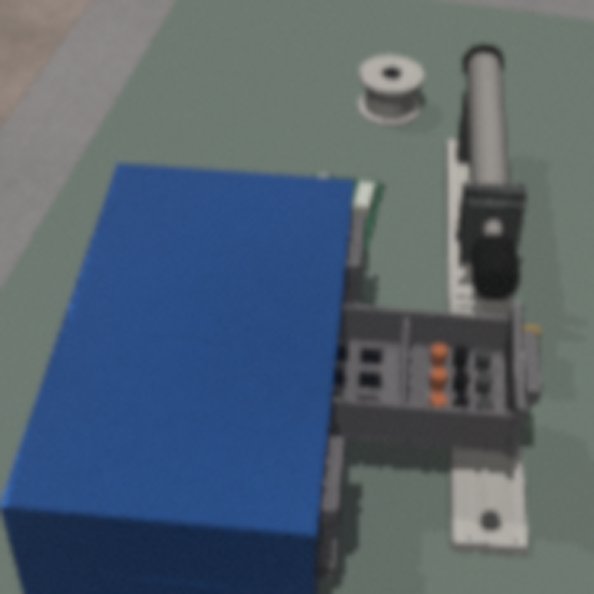

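The crop shows the open drawer's front at about (515,390) with its lip at (533,365). One brass ear shows behind it at (533,328), and the grip is at (495,268). Next I'll work out these points in the cabinet frame.

Run:
```python
from h import *
S=np.load("scene0.npz");D=np.load("side0.npz")
th=np.radians(7.63);ex=np.array([np.cos(th),np.sin(th)]);ey=np.array([-np.sin(th),np.cos(th)])
o=np.array([.5975,.0955])
for n,A in(("scene",S),("side",D)):
    p=A["p"];im=A["im"].astype(int);ok=A["d"]>0
    X=(p[...,:2]-o)@ex;Y=(p[...,:2]-o)@ey;Z=p[...,2]
    m=ok&(X<-.05)&(X>-.2)&(abs(Y)<.05)&(Z>.095)&(Z<.115)
    print(n,"front+lip top",m.sum(),np.percentile(X[m],[1,10,50,90,99]).round(4),np.percentile(Y[m],[1,99]).round(4))
    # lip top z=100
    for y in(-.03,0,.03):
        mm=m&(abs(Y-y)<.008);print("  y",y,np.percentile(X[mm],[2,50,98]).round(4),mm.sum())
    # tube / grip: dark, z>.09
    for y0 in np.arange(-.3,.0,.02):
        mm=ok&(X>-.16)&(X<-.05)&(Y>y0)&(Y<y0+.02)&(Z>.088)&(Z<.125)
        if mm.sum()>3:print("  Y",y0.round(3),mm.sum(),"X",np.percentile(X[mm],[5,50,95]).round(4),"Zmax",np.percentile(Z[mm],95).round(4),"col",im[mm].mean(0).round())
    # brass
    b=ok&(im[...,2]>im[...,0]+50)&(im[...,1]>im[...,0]+30)&(X>-.25)&(X<-.03)&(abs(Y)<.25)
    if b.sum():
        for x,y,z,v,u in zip(X[b],Y[b],Z[b],*np.nonzero(b)):print("  br",u,v,x.round(4),y.round(4),z.round(4))
    w=ok&(im.min(-1)>140)&(abs(Z-.012)<.004)&(X>-.2)&(X<-.05)&(abs(Y)<.25)
    print("rail",w.sum(),cv2.minAreaRect(np.stack([X[w],Y[w]],-1).astype(np.float32)))
```

```text
scene front+lip top 111 [-0.1199 -0.1168 -0.107  -0.1032 -0.0722] [-0.0473  0.0376]
  y -0.03 [-0.1187 -0.1092 -0.1024] 21
  y 0 [-0.1208 -0.1068 -0.1021] 26
  y 0.03 [-0.1102 -0.1046 -0.0758] 15
  Y -0.3 52 X [-0.1004 -0.0888 -0.0805] Zmax 0.1002 col [140. 149. 149.]
  Y -0.28 51 X [-0.1008 -0.0892 -0.0817] Zmax 0.1003 col [142. 151. 152.]
  Y -0.26 51 X [-0.1017 -0.0886 -0.0792] Zmax 0.1006 col [142. 151. 151.]
  Y -0.24 52 X [-0.1019 -0.0886 -0.0805] Zmax 0.1006 col [141. 149. 150.]
  Y -0.22 53 X [-0.1014 -0.0885 -0.0807] Zmax 0.1003 col [142. 150. 151.]
  Y -0.2 48 X [-0.1057 -0.09   -0.0828] Zmax 0.1009 col [144. 153. 153.]
  Y -0.18 54 X [-0.1078 -0.0924 -0.0822] Zmax 0.1042 col [133. 141. 142.]
  Y -0.16 78 X [-0.1128 -0.0913 -0.0747] Zmax 0.1077 col [69. 73. 69.]
  Y -0.14 25 X [-0.1112 -0.0937 -0.076 ] Zmax 0.1057 col [118. 126. 121.]
  Y -0.12 51 X [-0.1065 -0.0928 -0.084 ] Zmax 0.1012 col [49. 51. 51.]
  Y -0.1 51 X [-0.1053 -0.0912 -0.0834] Zmax 0.1017 col [41. 43. 42.]
  Y -0.06 29 X [-0.1082 -0.0898 -0.056 ] Zmax 0.1011 col [87. 89. 89.]
  Y -0.04 35 X [-0.1179 -0.1067
[... 3526 characters left out ...]
74. 73.]
  Y -0.14 144 X [-0.1135 -0.0956 -0.0787] Zmax 0.1064 col [61. 62. 61.]
  Y -0.12 39 X [-0.1078 -0.0942 -0.0838] Zmax 0.1013 col [49. 50. 49.]
  Y -0.1 90 X [-0.1099 -0.0961 -0.0839] Zmax 0.1016 col [35. 35. 34.]
  Y -0.08 62 X [-0.1092 -0.0965 -0.0844] Zmax 0.1009 col [30. 31. 30.]
  Y -0.06 21 X [-0.1069 -0.0898 -0.057 ] Zmax 0.1047 col [109. 111. 111.]
  Y -0.04 100 X [-0.1145 -0.0922 -0.0532] Zmax 0.1053 col [85. 87. 89.]
  Y -0.02 64 X [-0.1185 -0.1119 -0.1042] Zmax 0.1056 col [ 98.  98. 100.]
  br 322 219 -0.1187 -0.0246 0.1012
  br 292 240 -0.0615 0.0149 0.0753
rail 528 ((-0.09699633717536926, -0.08739428222179413), (0.04436678811907768, 0.3177463412284851), 1.09429132938385)
```

The lip's face is near cabinet X = -0.120, Y = 0, at world (0.479, 0.080). The rod's heading is about 98.8°. I'll use one tool orientation for both jobs, with the jaw axis across the rod, and start with the move to just in front of the lip, keeping it high.

Request:
{"api": "servo_tool", "payload": {
  "increments": "0 0 0.173 -0.774 -0.63 0 1;0 0 0.173 -0.774 -0.63 0 1;0 0 0.173 -0.774 -0.63 0 1;0 0 0.173 -0.774 -0.63 0 1;0 0 0.173 -0.774 -0.63 0 1;0 0 0.173 -0.774 -0.63 0 1;0 0 0.173 -0.774 -0.63 0 1;0 0 0.173 -0.774 -0.63 0 1;0 0 0.173 -0.774 -0.63 0 1;0 0 0.173 -0.774 -0.63 0 1",
  "newtons": 60
}}

```text
clock: 1.35
tool_pos: [0.4336, 0.0736, 0.2309]
tool_rot: [[-0.154, 0.988, -0.001], [0.988, 0.154, -0.001], [-0.0, -0.001, -1.0]]
contact_force: [0.4, 0.4, 0.5]
opening: -0.002
```

Request:
{"api": "servo_tool", "payload": {
  "increments": "0 0 0 0 0 0.1 1;0 0 0 0 0 0.2 1;0 0 0 0 0 0.3 1;0 0 0 0 0 0.3 1"
}}

```text
clock: 1.85
tool_pos: [0.4306, 0.0748, 0.0791]
tool_rot: [[-0.156, 0.988, -0.007], [0.988, 0.156, -0.0], [0.001, -0.007, -1.0]]
contact_force: [0.3, -0.4, 0.9]
opening: -0.003
```

Run:
```python
from h import *
s=get_state();print(s["clock"],s["tool_pos"],s["contact_force"])
im,d,p=cloud("side");np.savez("side1.npz",im=im,d=d,p=p)
w,_=read_camera("wrist")
a=cv2.resize(im[130:290,200:400],(500,400),interpolation=cv2.INTER_CUBIC)
b=np.zeros((400,300,3),np.uint8);b[:225,:]=cv2.resize(w,(300,225))
cv2.imwrite("pics/c2.png",np.hstack([a,b]))
```

```text
1.85 [0.43059103 0.07476724 0.07908392] [ 0.29532523 -0.43732184  0.90102493]
```

View pics/c2.png

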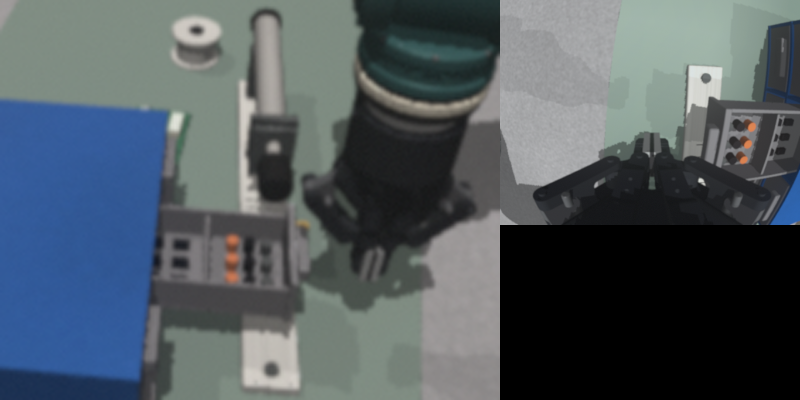

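The drawer, lip and fingertips (370,265) line up as planned. The finger linkage sticks out towards the cabinet at (315,195), so I'll check its height against the cabinet's 110 mm.

Run:
```python
from h import *
A=np.load("side1.npz");p=A["p"]
for v in range(198,232,3):
    print(v,[tuple(p[v,u].round(3)) for u in range(320,345,5)])
s=get_state();t=s["tool_pos"]
R=s["tool_rot"];q=(p-t)@R
m=(A["d"]>0)&(abs(q[...,0])<.06)&(abs(q[...,1])<.1)&(q[...,2]<0)&(q[...,2]>-.14)&(p[...,2]>.085)&(A["im"].max(-1)<75)
for z in np.arange(-.14,0,.01):
    k=m&(q[...,2]>z)&(q[...,2]<z+.01)
    if k.sum()>3: print(z.round(3),"tool y",np.percentile(q[...,1][k],[1,99]).round(3),"x",np.percentile(q[...,0][k],[1,99]).round(3))
```

```text
198 [(np.float64(0.489), np.float64(-0.114), np.float64(0.003)), (np.float64(0.477), np.float64(-0.12), np.float64(0.001)), (np.float64(0.465), np.float64(-0.121), np.float64(0.002)), (np.float64(0.47), np.float64(0.09), np.float64(0.193)), (np.float64(0.462), np.float64(0.09), np.float64(0.196))]
201 [(np.float64(0.488), np.float64(-0.103), np.float64(0.003)), (np.float64(0.486), np.float64(0.08), np.float64(0.174)), (np.float64(0.477), np.float64(0.085), np.float64(0.18)), (np.float64(0.469), np.float64(0.091), np.float64(0.188)), (np.float64(0.461), np.float64(0.09), np.float64(0.189))]
204 [(np.float64(0.487), np.float64(-0.094), np.float64(0.001)), (np.float64(0.485), np.float64(0.088), np.float64(0.174)), (np.float64(0.476), np.float64(0.089), np.float64(0.176)), (np.float64(0.468), np.float64(0.091), np.float64(0.181)), (np.float64(0.46), np.float64(0.091), np.float64(0.182))]
207 [(np.float64(0.486), np.float64(-0.081), np.float64(0.003)), (np.float64(0.484), np.float64(0.096), np.float64(0.173)), (np.float64(0.475), np.float64(0.088), np.float64(0.168)), (np.float64(0.45), n
[... 2454 characters left out ...]
64(0.445), np.float64(0.073), np.float64(0.095))]
-0.14 tool y [-0.033  0.036] x [0.   0.04]
-0.13 tool y [-0.03   0.036] x [-0.001  0.04 ]
-0.12 tool y [-0.041  0.039] x [-0.004  0.014]
-0.11 tool y [-0.042  0.041] x [-0.003  0.022]
-0.1 tool y [-0.059  0.057] x [-0.007  0.022]
-0.09 tool y [-0.061  0.06 ] x [-0.004  0.02 ]
-0.08 tool y [-0.056  0.053] x [-0.004  0.02 ]
-0.07 tool y [-0.048  0.045] x [-0.008  0.02 ]
-0.06 tool y [-0.04   0.036] x [-0.008  0.016]
-0.05 tool y [-0.034  0.03 ] x [-0.006  0.016]
-0.04 tool y [-0.021  0.013] x [0.004 0.014]
-0.03 tool y [-0.015  0.012] x [-0.002  0.014]
-0.02 tool y [-0.015  0.062] x [-0.019  0.04 ]
-0.01 tool y [-0.014  0.099] x [-0.042  0.041]
```

The fingers stay within ±15 mm up to 40 mm above the tip, so the linkage clears the cabinet. Pushing now.

Request:
{"api": "servo_tool", "payload": {
  "increments": "0 0 0 -0.001 0.03 0 1;0 0 0 -0.001 0.055 0 1;0 0 0 -0.002 0.08 0 1;0 0 0 -0.002 0.105 0 1;0 0 0 -0.003 0.13 0 1;0 0 0 -0.004 0.155 0 1;0 0 0 -0.004 0.18 0 1;0 0 0 -0.005 0.2 0 1;0 0 0 -0.005 0.22 0 1;0 0 0 -0.005 0.24 0 1"
}}

```text
clock: 3.2
tool_pos: [0.553, 0.0905, 0.082]
tool_rot: [[-0.155, 0.988, -0.001], [0.988, 0.155, -0.001], [-0.001, -0.001, -1.0]]
contact_force: [-1.2, -1.9, -1.0]
opening: 0.004
```

Request:
{"api": "servo_tool", "payload": {
  "increments": "0 0 0 0 0.008 0 1;0 0 0 0 0.016 0 1;0 0 0 0 0.024 0 1;0 0 0 0 0.024 0 1"
}}

```text
clock: 3.7
tool_pos: [0.565, 0.0923, 0.082]
tool_rot: [[-0.155, 0.988, -0.001], [0.988, 0.155, -0.001], [-0.001, -0.001, -1.0]]
contact_force: [-1.7, -0.1, -0.2]
opening: -0.002
```

Request:
{"api": "servo_tool", "payload": {
  "increments": "0 0 0 0 0.004 0 1;0 0 0 0 0.008 0 1;0 0 0 0 0.012 0 1;0 0 0 0 0.012 0 1"
}}

```text
clock: 4.2
tool_pos: [0.5714, 0.0934, 0.0822]
tool_rot: [[-0.155, 0.988, -0.0], [0.988, 0.155, -0.001], [-0.0, -0.0, -1.0]]
contact_force: [0.8, -0.0, -0.8]
opening: 0.001
```

Request:
{"api": "servo_tool", "payload": {
  "increments": "0 0 0 0 0.004 0 1;0 0 0 0 0.008 0 1;0 0 0 0 0.012 0 1;0 0 0 0 0.012 0 1"
}}

```text
clock: 4.7
tool_pos: [0.5743, 0.094, 0.0819]
tool_rot: [[-0.155, 0.988, -0.006], [0.988, 0.155, -0.002], [-0.001, -0.006, -1.0]]
contact_force: [-18.6, -3.8, 13.2]
opening: -0.0
```

Run:
```python
from h import *
s=get_state();print(s["clock"],s["tool_pos"],s["contact_force"])
im,d,p=cloud("side");np.savez("side2.npz",im=im,d=d,p=p)
th=np.radians(7.63);ex=np.array([np.cos(th),np.sin(th)]);ey=np.array([-np.sin(th),np.cos(th)])
o=np.array([.5975,.0955]);X=(p[...,:2]-o)@ex;Y=(p[...,:2]-o)@ey;Z=p[...,2]
for y in np.arange(-.15,.16,.01):
    m=(d>0)&(abs(Y-y)<.005)&(X<.02)&(X>-.06)&(Z>.083)&(Z<.106)
    if m.sum()>3:print(y.round(3),m.sum(),np.percentile(X[m],[2,25,50]).round(4))
cv2.imwrite("pics/c3.png",cv2.resize(im[130:290,200:400],(700,560),interpolation=cv2.INTER_CUBIC))
```

```text
4.7 [0.57431964 0.09400323 0.08186662] [-18.60660942  -3.84368386  13.1727021 ]
-0.01 11 [-0.007  -0.005  -0.0029]
0.0 20 [-0.0078 -0.0057 -0.0036]
0.01 104 [-0.0357 -0.0279 -0.0203]
0.02 42 [-0.0117 -0.0071 -0.0042]
0.04 4 [0.0007 0.0007 0.0008]
0.07 17 [-0.0094 -0.0073 -0.0036]
0.08 23 [-0.0088 -0.0069 -0.0044]
0.09 26 [-0.0087 -0.0066 -0.004 ]
0.1 28 [-0.0095 -0.0074 -0.0048]
0.11 26 [-0.0085 -0.0066 -0.0045]
0.12 36 [-0.0092 -0.0073 -0.0047]
0.13 6 [0.0005 0.0005 0.0005]
0.14 89 [0.001  0.0059 0.0112]
```

View pics/c3.png

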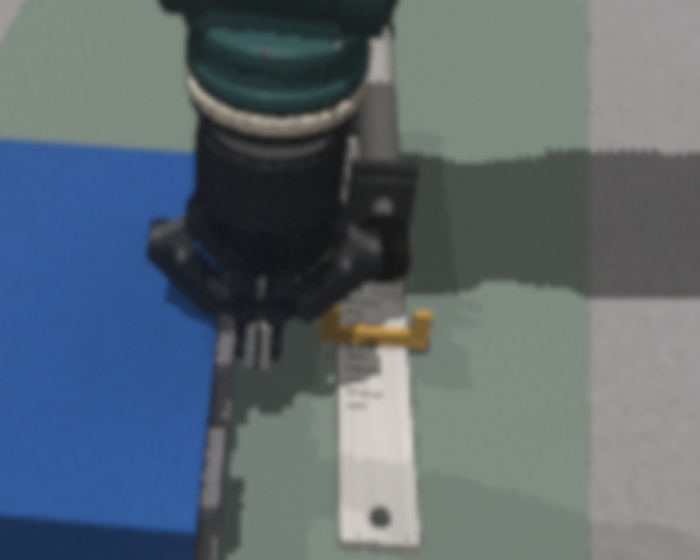

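The drawer is against its stop: a firm 18 N reaction, and its lip is level with the closed drawers'. The brass clip is now in full view, with ears at (330,325) and (425,330). I'll back off, rise, then measure the grip and clip.

Request:
{"api": "servo_tool", "payload": {
  "increments": "0 0 0 0 -0.03 0 1;0 0 0 0 -0.05 0 1;0 0 0 0 -0.05 -0.1 1;0 0 0 -0.08 -0.05 -0.3 0;0 0 0 0.15 -0.05 -0.3 0;0 0 0 0.25 -0.05 -0.3 0;0 0 0 0.35 -0.05 -0.3 0;0 0 0 0.35 -0.05 -0.3 0"
}}

```text
clock: 5.75
tool_pos: [0.5227, 0.2663, 0.2323]
tool_rot: [[-0.158, 0.987, -0.005], [0.987, 0.158, -0.001], [-0.0, -0.005, -1.0]]
contact_force: [0.6, -0.3, -0.4]
opening: 0.498
```

Run:
```python
from h import *
s=get_state();print(s["clock"],s["tool_pos"],s["contact_force"],s["opening"])
th=np.radians(7.63);ex=np.array([np.cos(th),np.sin(th)]);ey=np.array([-np.sin(th),np.cos(th)])
o=np.array([.5975,.0955])
W=[]
for n in("scene","side"):
    im,d,p=cloud(n);np.savez(n+"3.npz",im=im,d=d,p=p)
    X=(p[...,:2]-o)@ex;Y=(p[...,:2]-o)@ey;Z=p[...,2]
    W.append(cv2.resize(im[130:210,160:300] if n=="scene" else im[130:290,240:380],(400,228) if n=="scene" else (400,457),interpolation=cv2.INTER_CUBIC))
    m=(d>0)&(abs(Y)<.05)&(X<-.002)&(X>-.14)&(Z>.083)&(Z<.106)
    if m.sum():print(n,"lip",m.sum(),np.percentile(X[m],[1,10,50]).round(4))
    i=im.astype(int)
    b=(d>0)&(i[...,2]>i[...,0]+50)&(i[...,1]>i[...,0]+25)&(X>-.16)&(X<-.03)&(Y>-.13)&(Y<-.04)
    print("brass",b.sum());
    t=b&(Z>.036)&(Z<.048)
    for g in(X<-.09,X>-.09):
        k=t&g
        if k.sum():print(k.sum(),p[k].mean(0).round(4),X[k].mean().round(4),Y[k].mean().round(4))
    # grip and jaw: dark above .07
    g=(d>0)&(i.max(-1)<100)&(X>-.13)&(X<-.06)&(Z>.09)&(Z<.12)&(Y<-.05)&(Y>-.19)
    h=np.histogram(Y[g],np.arange(-.19,-.05,.004));print(np.c_[h[1][:-1].round(3),h[0]].tolist())
    k=g&(Y>-.113)&(Z>.096);print("grip top",k.sum(),p[k].mean(0).round(4),X[k].mean(),np.percentile(Y[k],[1,99]))
cv2.imwrite("pics/c4.png",np.vstack(W))
```

```text
5.75 [0.52272498 0.26627291 0.23225922] [ 0.56455135 -0.33869755 -0.41470336] 0.49785203659779087
scene lip 13 [-0.0106 -0.0094 -0.0078]
brass 40
8 [0.5419 0.0032 0.0415] -0.0673 -0.0841
[[-0.19, 0.0], [-0.186, 0.0], [-0.182, 0.0], [-0.178, 0.0], [-0.174, 0.0], [-0.17, 1.0], [-0.166, 1.0], [-0.162, 20.0], [-0.158, 16.0], [-0.154, 9.0], [-0.15, 0.0], [-0.146, 15.0], [-0.142, 19.0], [-0.138, 4.0], [-0.134, 0.0], [-0.13, 0.0], [-0.126, 1.0], [-0.122, 2.0], [-0.118, 8.0], [-0.114, 10.0], [-0.11, 7.0], [-0.106, 12.0], [-0.102, 8.0], [-0.098, 9.0], [-0.094, 10.0], [-0.09, 7.0], [-0.086, 12.0], [-0.082, 3.0], [-0.078, 0.0], [-0.074, 0.0], [-0.07, 0.0], [-0.066, 0.0], [-0.062, 0.0], [-0.058, 0.0]]
grip top 50 [ 0.5171 -0.0132  0.0991] -0.09417158642877353 [-0.1115367  -0.08170378]
side lip 36 [-0.0093 -0.0088 -0.006 ]
brass 0
[[-0.19, 0.0], [-0.186, 0.0], [-0.182, 0.0], [-0.178, 0.0], [-0.174, 0.0], [-0.17, 0.0], [-0.166, 0.0], [-0.162, 0.0], [-0.158, 0.0], [-0.154, 0.0], [-0.15, 0.0], [-0.146, 0.0], [-0.142, 0.0], [-0.138, 0.0], [-0.134, 0.0], [-0.13, 0.0], [-0.126, 0.0], [-0.122, 0.0], [-0.118, 0.0], [-0.114, 0.0], [-0.11, 0.0], [-0.106, 0.0], [-0.102, 0.0], [-0.098, 0.0], [-0.094, 0.0], [-0.09, 0.0], [-0.086, 0.0], [-0.082, 0.0], [-0.078, 0.0], [-0.074, 0.0], [-0.07, 0.0], [-0.066, 0.0], [-0.062, 0.0], [-0.058, 0.0]]<stdin>:22: RuntimeWarning: Mean of empty slice.
  ret = um.true_divide(
  ret = ret.dtype.type(ret / rcount)
Traceback (most recent call last):
IndexError: index -1 is out of bounds for axis 0 with size 0
```

The drawer stayed home. The side3 colours look off because the arm probably blocks that view. I'll get the clip and jaw from the saved frames: scene3 and side2.

Run:
```python
from h import *
th=np.radians(7.63);ex=np.array([np.cos(th),np.sin(th)]);ey=np.array([-np.sin(th),np.cos(th)])
o=np.array([.5975,.0955])
def proj(m,P):
    c=np.linalg.inv(m["T"])@np.r_[P,1];return np.array([m["cx"]-m["fx"]*c[0]/c[2],m["cy"]+m["fy"]*c[1]/c[2]])
for n,f in(("scene","scene3"),("side","side2"),("side","side3"),("side","side0")):
    A=np.load(f+".npz");im,d,p=A["im"],A["d"],A["p"];m=camera_model(n)
    X=(p[...,:2]-o)@ex;Y=(p[...,:2]-o)@ey;Z=p[...,2];i=im.astype(int)
    b=(i[...,2]>i[...,0]+45)&(i[...,1]>i[...,0]+20)&(X>-.17)&(X<-.03)&(Y>-.14)&(Y<-.04)&(d>0)
    for nm,g in(("near",X<-.115),("far",X>-.08)):
        k=b&g&(Z>.030)&(Z<.05)
        if k.sum():print(f,nm,k.sum(),"X",X[k].mean().round(4),"Y",Y[k].mean().round(4),np.percentile(Y[k],[5,95]).round(4),"Z",Z[k].max().round(4))
    for nm,z0,z1,y0,y1 in(("jawtop",.102,.109,-.2,-.12),("griptop",.096,.106,-.122,-.06)):
        k=(d>0)&(X>-.125)&(X<-.065)&(Z>z0)&(Z<z1)&(Y>y0)&(Y<y1)&(i.max(-1)<110)
        if k.sum():
            print(f,nm,k.sum(),np.histogram(Y[k],np.arange(-.18,-.05,.003))[0].tolist(),"X",X[k].mean().round(4))
A=np.load("scene3.npz")["im"][140:205,160:270];B=np.load("side2.npz")["im"][150:250,270:350]
cv2.imwrite("pics/c4.png",np.hstack([cv2.resize(A,None,fx=4,fy=4,interpolation=2),cv2.resize(B,(208,260),interpolation=2)]))
```

```text
scene3 far 14 X -0.0672 Y -0.0849 [-0.087  -0.0817] Z 0.0466
scene3 jawtop 45 [0, 0, 0, 0, 0, 0, 5, 9, 10, 3, 0, 0, 8, 8, 2, 0, 0, 0, 0, 0, 0, 0, 0, 0, 0, 0, 0, 0, 0, 0, 0, 0, 0, 0, 0, 0, 0, 0, 0, 0, 0, 0, 0] X -0.096
scene3 griptop 53 [0, 0, 0, 0, 0, 0, 0, 0, 0, 0, 0, 0, 0, 0, 0, 0, 0, 0, 0, 0, 0, 3, 2, 5, 6, 7, 3, 6, 4, 4, 3, 4, 6, 0, 0, 0, 0, 0, 0, 0, 0, 0, 0] X -0.0942
side2 near 31 X -0.1258 Y -0.0788 [-0.083  -0.0768] Z 0.0445
side2 far 2 X -0.0706 Y -0.0772 [-0.0773 -0.0771] Z 0.0437
side2 jawtop 116 [0, 0, 0, 0, 0, 0, 0, 1, 17, 18, 25, 3, 1, 6, 16, 29, 0, 0, 0, 0, 0, 0, 0, 0, 0, 0, 0, 0, 0, 0, 0, 0, 0, 0, 0, 0, 0, 0, 0, 0, 0, 0, 0] X -0.096
side2 griptop 98 [0, 0, 0, 0, 0, 0, 0, 0, 0, 0, 0, 0, 0, 0, 0, 0, 0, 0, 0, 0, 0, 0, 3, 5, 12, 7, 8, 10, 8, 5, 3, 10, 4, 10, 9, 4, 0, 0, 0, 0, 0, 0, 0] X -0.0983
side0 jawtop 103 [0, 0, 0, 0, 0, 0, 0, 0, 9, 19, 26, 1, 0, 8, 22, 17, 1, 0, 0, 0, 0, 0, 0, 0, 0, 0, 0, 0, 0, 0, 0, 0, 0, 0, 0, 0, 0, 0, 0, 0, 0, 0, 0] X -0.0959
side0 griptop 118 [0, 0, 0, 0, 0, 0, 0, 0, 0, 0, 0, 0, 0, 0, 0, 0, 0, 0, 0, 0, 0, 0, 2, 3, 10, 8, 11, 11, 9, 10, 9, 8, 11, 8, 15, 3, 0, 0, 0, 0, 0, 0, 0] X -0.0968
```

View pics/c4.png

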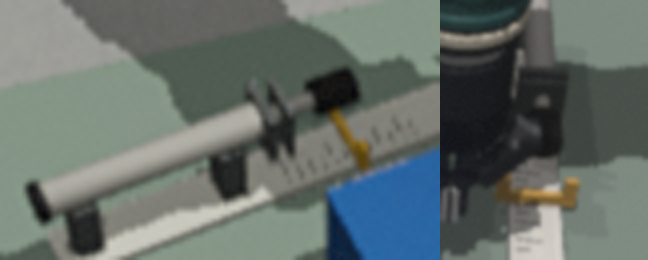

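Request:
{"api": "servo_tool", "payload": {
  "increments": "0 0 0 -0.555 -0.102 0 -0.4;0 0 0 -0.555 -0.102 0 -0.4;0 0 0 -0.555 -0.102 0 -0.4;0 0 0 -0.555 -0.102 0 -0.4;0 0 0 -0.555 -0.102 0 -0.4;0 0 0 -0.555 -0.102 0 -0.4;0 0 0 -0.555 -0.102 0.1 -0.4;0 0 0 -0.555 -0.102 0.1 -0.4"
}}

```text
clock: 6.85
tool_pos: [0.5141, -0.0172, 0.1801]
tool_rot: [[-0.157, 0.988, -0.01], [0.988, 0.157, -0.0], [0.001, -0.01, -1.0]]
contact_force: [0.2, -0.6, 0.3]
opening: 0.696
```

Both cameras agree that the clip is about 57–58 mm outward of the jaw. The grip centre is near (0.516, -0.013). Descending over it.

Request:
{"api": "servo_tool", "payload": {
  "increments": "0 0 0 0.008 0.006 0.06 -0.4;0 0 0 0.008 0.006 0.12 -0.4;0 0 0 0.008 0.006 0.18 -0.4;0 0 0 0.008 0.006 0.228 -0.4;0 0 0 0.008 0.006 0.228 -0.4"
}}

```text
clock: 7.48
tool_pos: [0.5151, -0.0127, 0.0665]
tool_rot: [[-0.157, 0.987, -0.012], [0.988, 0.157, -0.0], [0.002, -0.012, -1.0]]
contact_force: [-0.9, 0.4, -0.2]
opening: 0.698
```

Request:
{"api": "servo_tool", "payload": {
  "increments": "0 0 0 0 0 0 0.2;0 0 0 0 0 0 0.6;0 0 0 0 0 0 1;0 0 0 0 0 0 1;0 0 0 0 0 0 1;0 0 0 0 0 0 1",
  "newtons": 60
}}

```text
clock: 8.22
tool_pos: [0.5136, -0.013, 0.0679]
tool_rot: [[-0.157, 0.988, -0.014], [0.988, 0.157, -0.001], [0.001, -0.014, -1.0]]
contact_force: [-16.2, -3.2, 15.9]
opening: 0.333
```

Gripped: the opening is about 28 mm and the sideways load is 16 N. That load should ease as the next call restarts from the measured pose. I'll pull 40 mm first.

Request:
{"api": "servo_tool", "payload": {
  "increments": "0 0 0 0.02 0 0 1;0 0 0 0.04 0 0 1;0 0 0 0.06 0 0 1;0 0 0 0.08 0 0 1;0 0 0 0.08 0 0 1"
}}

```text
clock: 8.85
tool_pos: [0.5073, 0.0267, 0.0682]
tool_rot: [[-0.157, 0.987, -0.014], [0.988, 0.157, -0.002], [-0.0, -0.014, -1.0]]
contact_force: [0.8, -7.7, -10.3]
opening: 0.327
```

Request:
{"api": "servo_tool", "payload": {
  "increments": "0 0 0 0.012 0 -0.001 1;0 0 0 0.024 0 -0.001 1;0 0 0 0.032 0 -0.001 1;0 0 0 0.032 0 -0.001 1"
}}

```text
clock: 9.35
tool_pos: [0.5048, 0.0422, 0.0683]
tool_rot: [[-0.157, 0.987, -0.014], [0.988, 0.157, -0.004], [-0.001, -0.015, -1.0]]
contact_force: [4.8, -7.9, -23.8]
opening: 0.327
```

Run:
```python
from h import *
s=get_state();print(s["clock"],s["tool_pos"],s["contact_force"],s["opening"])
A=[]
for n in("scene","side"):
    im,d,p=cloud(n);np.savez(n+"4.npz",im=im,d=d,p=p)
    A.append(cv2.resize(im[135:205,160:280] if n=="scene" else im[130:230,260:380],(480,280) if n=="scene" else (336,280),interpolation=2))
w,_=read_camera("wrist");cv2.imwrite("w4.png",w)
B=cv2.resize(w[140:384],(536,256),interpolation=2)
o=np.zeros((536,816,3),np.uint8);o[:280]=np.hstack(A);o[280:,:536]=B
cv2.imwrite("pics/c5.png",o[:,:800])
```

```text
9.35 [0.50484299 0.04219382 0.06834179] [  4.77834315  -7.91854728 -23.84227559] 0.3273552348998947
```

View pics/c5.png

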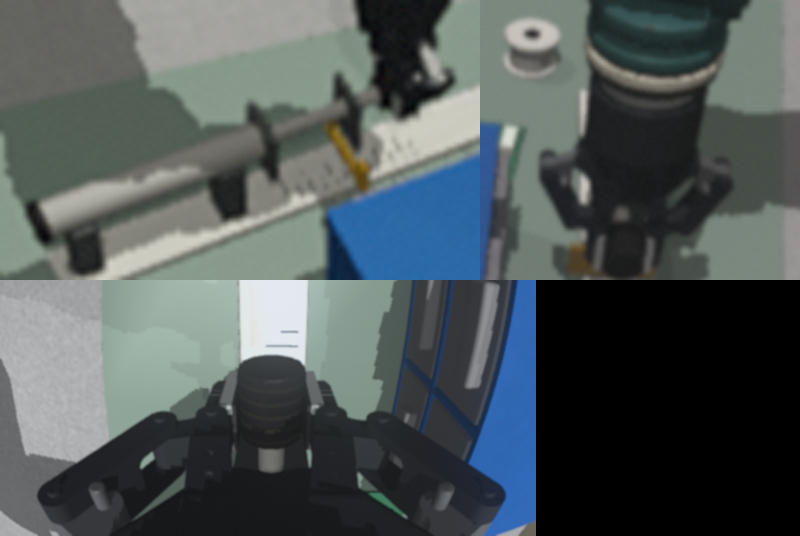

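The scene view shows the jaw at (345,115) close to the clip's plane, with the clip running from (330,125) to (365,185). The wrist view shows the grip well seated, at (272,400). Now measuring the remaining offset.

```bash
cat > meas.py <<'E'
from h import *
import sys
th=np.radians(8.85);ex=np.array([np.cos(th),np.sin(th)]);ey=np.array([-np.sin(th),np.cos(th)])
o=np.array([.5157,-.0128])   # rod frame at the initial grip
def run(f,y0,y1):
    A=np.load(f+".npz");im,d,p=A["im"],A["d"],A["p"];X=(p[...,:2]-o)@ex;Y=(p[...,:2]-o)@ey;Z=p[...,2];i=im.astype(int)
    out=[]
    k=(d>0)&(abs(X)<.022)&(Z>.102)&(Z<.109)&(Y>y0)&(Y<y1)&(i.max(-1)<115)
    out+=["jaw top",int(k.sum()),Y[k].mean().round(4),np.percentile(Y[k],[5,50,95]).round(4)]
    b=(i[...,2]>i[...,0]+45)&(i[...,1]>i[...,0]+20)&(abs(X)<.045)&(abs(Y)<.06)&(d>0)
    for nm,g in(("near ear",X<-.023),("far ear",X>.023)):
        k=b&g&(Z>.034)&(Z<.05)
        if k.sum():out+=[nm,int(k.sum()),Y[k].mean().round(4),np.percentile(Y[k],[5,50,95]).round(4)]
    t=(d>0)&(abs(X)<.03)&(Z>.09)&(Z<.105)&(Y<-.08)&(Y>-.2)&(i.min(-1)>60)
    if t.sum()>20:
        q=np.polyfit(Y[t],X[t],1);out+=["tube slope",q.round(4)]
    print(f,*out)
if __name__=="__main__":
    for a in sys.argv[1:]:
        f,y0,y1=a.split(",");run(f,float(y0),float(y1))
E
python3 meas.py scene3,-.05,-.036 side2,-.048,-.03 scene0,-.05,-.036 scene4,-.005,.03
python3 - <<'E'
import numpy as np
A=np.load("scene4.npz")
from h import *
from meas import *
p=A["p"];X=(p[...,:2]-o)@ex;Y=(p[...,:2]-o)@ey;Z=p[...,2]
k=(A["d"]>0)&(abs(X)<.024)&(Z>.095)&(Z<.112)&(Y>-.06)&(Y<.06)&(A["im"].max(-1)<130)
h=np.histogram(Y[k],np.arange(-.06,.06,.003));print(np.c_[(h[1][:-1]*1e3).round(),h[0]].astype(int).tolist())
E
```

```text
scene3 jaw top 19 -0.0441 [-0.0471 -0.0445 -0.0409] far ear 8 0.0113 [0.0096 0.0108 0.014 ] tube slope [0.0067 0.0026]
side2 jaw top 52 -0.039 [-0.0424 -0.0384 -0.0366] near ear 25 0.018 [0.0138 0.0186 0.0205] far ear 2 0.0188 [0.0187 0.0188 0.0189] tube slope [0.0586 0.0055]
scene0 jaw top 18 -0.045 [-0.0477 -0.0452 -0.0425] far ear 9 0.0125 [0.0109 0.0122 0.0152] tube slope [0.0045 0.0022]
scene4 jaw top 19 0.0114 [0.0087 0.0107 0.0153] far ear 7 0.0113 [0.0096 0.0114 0.0132] tube slope [-0.002   0.0011]
[[-60, 11], [-57, 7], [-54, 0], [-51, 0], [-48, 0], [-45, 0], [-42, 0], [-39, 0], [-36, 0], [-33, 0], [-30, 0], [-27, 0], [-24, 0], [-21, 0], [-18, 0], [-15, 0], [-12, 0], [-9, 0], [-6, 0], [-3, 0], [0, 0], [3, 0], [6, 5], [9, 20], [12, 8], [15, 2], [18, 0], [21, 0], [24, 0], [27, 0], [30, 0], [33, 0], [36, 6], [39, 5], [42, 15], [45, 8], [48, 7], [51, 3], [54, 0]]
```

Jaw and clip agree to about 0–1.5 mm in depth. For a finer figure I'll fit the projected box outlines to averaged scene images.

```bash
cat > fit.py <<'E'
from h import *
from meas import ex,ey,o
from scipy.optimize import minimize
import sys
S=8
def hull(m,x,y,z,dx,dy):
    P=np.array([[*(o+ex*a+ey*b),c,1] for a in x for b in y for c in z])
    c=P@np.linalg.inv(m["T"]).T
    uv=np.c_[m["cx"]-m["fx"]*c[:,0]/c[:,2],m["cy"]+m["fy"]*c[:,1]/c[:,2]]
    return uv
def mask(uv,r):
    u0,v0,w,h=r;q=((uv-[u0,v0]+.5)*S*16).round().astype(np.int32)
    M=np.zeros((h*S,w*S),np.uint8);cv2.fillConvexPoly(M,cv2.convexHull(q.reshape(-1,1,2)),255,shift=4)
    return cv2.resize(M,(w,h),interpolation=cv2.INTER_AREA)/255.
def fit(m,F,box,p0,excl=None):
    """p = (X shift, Y); box = x,y,z half ranges"""
    f=lambda p:hull(m,np.array(box[0])+p[0],np.array(box[1])+p[1],box[2],0,0)
    uv=f(p0);a=np.floor(uv.min(0)).astype(int)-4;b=np.ceil(uv.max(0)).astype(int)+4
    r=(*a,*(b-a));I=F[r[1]:r[1]+r[3],r[0]:r[0]+r[2]]
    W=np.ones_like(I)
    for e in excl or []:W[cv2.dilate(mask(hull(m,*e,0,0),r),np.ones((3,3)))>0]=0
    vv,uu=np.mgrid[:r[3],:r[2]]
    def cost(p):
        M=cv2.GaussianBlur(mask(f(p),r),(0,0),.6)
        A=np.stack([M,np.ones_like(M),uu,vv],-1)[W>0];y=I[W>0]
        c=np.linalg.lstsq(A,y,rcond=None)[0];return ((A@c-y)**2).mean()
    best=min((cost((a_,b_)),a_,b_) for a_ in p0[0]+np.arange(-.004,.0041,.001) for b_ in p0[1]+np.arange(-.008,.0081,.0005))
    s=minimize(cost,best[1:],method="Nelder-Mead",options=dict(initial_simplex=np.array(best[1:])+[[0,0],[.001,0],[0,.001]]))
    return s.x.round(5),round(float(s.fun/I[W>0].var()),3)
def brass(im):i=im.astype(float);return i[...,2]-i[...,0]
def dark(im):return im.astype(float).mean(-1)
ear=lambda s:(sorted((s*.023,s*.035)),(-.003,.003),(.012,.043))
jaw=((-.02,.02),(-.003,.003),(.049,.105))
def rod(y0,y1):return ((-.0085,.0085),(y0,y1),(.0765,.0935))
E
python3 - <<'E'
from fit import *
m=camera_model("scene")
ims=[read_camera("scene")[0].astype(float) for _ in range(8)];im=np.mean(ims,0);np.save("scene5.npy",im)
for nm,I in(("scene4avg",im),("scene3",np.load("scene3.npz")["im"])):
    print(nm,"far ear",fit(m,brass(I),ear(1),(0,.012)))
    y=.0114 if nm[5]=="4" else -.044
    print(nm,"jaw",fit(m,dark(I),jaw,(0,y),[rod(y-.012,y+.03)]), "jaw noexcl",fit(m,dark(I),jaw,(0,y)))
ms=camera_model("side")
I=np.load("side2.npz")["im"]
print("side2 near ear",fit(ms,brass(I),ear(-1),(0,.017)))
for f in("side0","side2"):
    I=np.load(f+".npz")["im"];print(f,"jaw",fit(ms,dark(I),jaw,(0,-.040),[rod(-.06,.02)]))
print(get_state()["clock"],get_state()["contact_force"])
E
```

```text
scene4avg far ear (array([-0.00318,  0.01178]), 0.207)
scene4avg jaw (array([-0.00288,  0.01144]), 0.646) jaw noexcl (array([-0.00207,  0.01115]), 0.532)
scene3 far ear (array([-0.00306,  0.01175]), 0.202)
scene3 jaw (array([ 0.01218, -0.05604]), 0.609) jaw noexcl (array([ 0.00453, -0.04988]), 0.616)
side2 near ear (array([-0.00123,  0.01499]), 0.373)
side0 jaw (array([-0.00127, -0.05193]), 0.363)
side2 jaw (array([-0.00402, -0.0517 ]), 0.478)
9.9 [  4.532509    -6.40935935 -24.33008796]
```

The fit puts the jaw within about 0.4–0.6 mm inside the clip. I'll nudge it outward slightly and relax the vertical load.

Request:
{"api": "servo_tool", "payload": {
  "increments": "0 0 0 0.001 0 0 1;0 0 0 0.002 0 0 1;0 0 0 0.002 0 0 1"
}}

```text
clock: 10.28
tool_pos: [0.5049, 0.0424, 0.0683]
tool_rot: [[-0.157, 0.988, -0.014], [0.988, 0.157, -0.005], [-0.002, -0.015, -1.0]]
contact_force: [2.4, -6.9, -18.5]
opening: 0.329
```

Run:
```python
from fit import *
s=get_state();print(s["clock"],s["tool_pos"],s["contact_force"],s["opening"])
m=camera_model("scene");R=[cloud("scene") for _ in range(8)]
im=np.mean([r[0].astype(float) for r in R],0);p=np.mean([r[2] for r in R],0)
np.savez("scene6.npz",im=im.astype(np.uint8),d=R[0][1],p=p)
print("ear",fit(m,brass(im),ear(1),(0,.012)),"jaw",fit(m,dark(im),jaw,(0,.0114)),fit(m,dark(im),jaw,(0,.0114),[rod(0,.04)]))
from meas import run
run("scene6",-.005,.03)
X=(p[...,:2]-np.array([.5975,.0955]))@[np.cos(.1332),np.sin(.1332)];Y=(p[...,:2]-np.array([.5975,.0955]))@[-np.sin(.1332),np.cos(.1332)]
a=cv2.resize(im[135:215,160:330].astype(np.uint8),None,fx=4.5,fy=4.5,interpolation=2);cv2.imwrite("pics/c6.png",a)
```

```text
10.275 [0.50487424 0.04241493 0.06830426] [  2.39041693  -6.91149606 -18.49956299] 0.32905880945395893
ear (array([-0.0026 ,  0.01192]), 0.209) jaw (array([-0.00117,  0.01159]), 0.535) (array([-0.00208,  0.01154]), 0.656)
scene6 jaw top 22 0.0123 [0.01   0.0119 0.0149] far ear 5 0.0116 [0.0105 0.0113 0.0136] tube slope [-0.0007  0.0012]
```

View pics/c6.png

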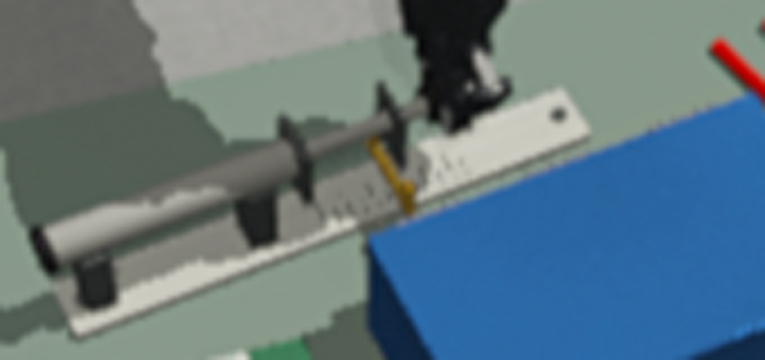

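The jaw (390,120) stands over the clip, and the two measurements of the remaining offset are +0.35 mm and -0.7 mm, so it is in line. Handing in with the grip held.

```bash
python3 -c "
from rig import *
hand_in();s=get_state();print(s['clock'],s['tool_pos'],s['contact_force'],s['opening'])"
```

```text
the job is handed in; nothing more can be done
the job is handed in; nothing more can be done
```

I pushed the drawer home, then gripped the rod and pulled it out about 56 mm, so the jaw stands in line with the brass clip. I handed in at about 10.7 s with the rod still held at 60 N.

- **Drawer:** it went home against a firm stop, with a reaction of about 18 N. After I backed off, its lip was level with the closed drawers' lips. I did not re-check it after pulling the rod, because the cabinet hides it in the scene camera and the arm was in the side camera's view.
- **Jaw against clip:** two measurements from the scene camera disagree slightly. The outline fit, which was rough for the jaw, puts the jaw about 0.35 mm short of the clip. The depth reading puts it about 0.7 mm past. An earlier side-camera estimate suggested it could be about 1 mm short, so I take it as in line to within about 1 mm.
- **Clip, board, reel and pliers:** the clip's measured position did not change and no move was planned near the rest, but I did not measure whether they had moved.
- **Load at hand-in:** the hand carried about 7 N along the rod from its spring. It also carried about 18 N of vertical load from a slight height mismatch, which I left because the hold was steady.

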